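# Refit the stirrer's control knob and hold it down

### The arm

A 6-joint arm with a two-finger parallel gripper is mounted at the origin on a cart in front of the work surface, level with it; the furniture and walls round the work are solid. World frame = base frame: x ahead of the robot, y to its left, z up, the work surface at z = 0. Lengths are in m, angles in rad, forces in N, time in s.
With the tool pointing down it reaches from about 0.35 to 0.725 m from the base axis. Payload 4.3 kg.
Tool frame: the origin (TCP) lies midway between the tips of the shut fingers; the grasp point (between the pads) lies 19 mm behind it; z points along the fingers, y is the direction in which the jaws open and shut (so a half turn about z gives the same grasp; the last joint's range is limited). The gripper opens to 85 mm and grips with 20 to 120 N. Pads are 22 mm wide; open, the fingers measure 114 mm over their backs; the gripper's body (76 mm by 85 mm) begins 54 mm behind the grasp point. The pads swing forward as they close: fully open they stand 13 mm farther back than shut.
Start: joints at [-1.222, 0.377, 0.081, 1.274, 0, 1.46], TCP at [0.255, -0.516, 0.231] pointing down, gripper open.
Joint ranges: [-2.72, 2.72], [-0.84, 1.66], [-1.02, 1.22], [-1.77, 2.12], [-1.37, 1.28], [-3.14, 3.14]. Speed limits (rad/s): [2.57, 2.57, 3.14, 3.14, 3.14, 3.14].

### API

Orientations are given as a rotation vector (axis times angle).
In Python, from plant import manip gives the robot as it stands. The module is installed in compiled form; this text tells all that it offers.
- The arm moves only by the tool play_rows, never from a script. Its argument "plan" is a list of rows, each an object with "dp": the shift along the tool's x, y, z in m, a list of three; "dr": the turn, a rotation vector about the tool's x, y, z in rad, a list of three. In form: [{"dp": [dx, dy, dz], "dr": [rx, ry, rz]}, ...]. A call has 1 to 10 rows; each row shifts and turns the commanded pose from where the row before left it, along the tool's axes as they then stand; what a row does not reach is not made up. A row lasts 1/12 s, in which the tool goes at most 41.7 mm and 7.16 degrees, less where a joint would pass 70% of its speed; a pose out of reach is approached as far as the arm can. A call is refused whole if a number of a shift passes 0.0417 or a number of a turn 0.125, either way. A call with a gripper value outside its range is refused whole. "gripper" is the closure, from 0 (fully open) to 1 (shut), set as the call begins (left out, the last holds). The fingers move at their own pace and stop on an object; the grip force is fixed at half the most. Time passes only in rows, so rows that do not move let the fingers close. It gives the time, the measured TCP pose, the force and the opening at its end, in the units of the state.
- manip.sense(): the state, without advancing time (a new reading comes with each control period).
- manip.camera(name): name is "scene" or "top" or "wrist"; returns a dict with "color" (420x560x3 uint8, red, green, blue), "fovy" (degrees; the focal length in pixels is half the picture's height over the tangent of half this angle, whatever the lens; pixels are square), "cx", "cy" (the principal point, pixels), "origin" and "orientation" of the camera in the world; the wrist camera has in their place "tool_from_camera" (4x4, takes a point from camera to tool coordinates, whose origin is the TCP and whose axes are the flange's). Camera axes: x right, y down, z forward; pixel columns grow to the right and rows downward; lengths in m; the calibration is good to about 2 mm. The wrist camera is an equidistant fisheye: a pixel r from the principal point sees the ray r / f radians off the axis. A picture is of the moment at which its call begins: read the wrist's pose just before it. There is no depth.
- manip.job_done(): hands the job in, once; it reports no verdict.
The state is a dict: "time": time; "joint_pos": joint angles; "joint_vel": joint speeds; "joint_efforts": joint torques, N m; "ee_pos": TCP position; "eef_rot": TCP orientation; "ft_force": force on the tool from outside, world axes, zero at the start; "ft_torque": the same for the moment, N m; "gripper_width": opening from 0.0 (shut) to 1.0 (fully open).
Only numpy, scipy, OpenCV 4.12 (cv2) and the standard library are available. Lean on these libraries where they do the work, as an engineer would, in place of code of your own. Each camera call takes 0.05 s, during which the arm holds its last target.

### The job

Put the magnetic stirrer's controls back together: first press its plug-in control module fully down until it is flush with the grey frame around it, then pick up the loose yellow knob, turn it so that the flat in its bore matches the flat on the brass shaft, and push it onto the shaft and all the way down against the spring. Finish while still holding the knob in the gripper and pressing it down; do not let go. Leave the timer, glass dish, bottle and carton where they are.

Things in the scene. Friction and masses are not known exactly. Their poses are not given: they have to be found in the camera images.
- stirrer: white magnetic stirrer, fixed to the bench, 230 (x) x 170 (y) mm; origin under its centre, on the bench. Its low front deck (its own -x half, nearest the robot) is 45 mm high and carries the control module; the rear half, beginning 1 mm behind the centre, is 75 mm high with a round stirring plate on it to 82 mm
- module (a joint): dark control module, 62 (x) x 126 (y) mm, in the front deck in a grey frame whose top is 46.5 mm above the bench, centred 62 mm in front of the stirrer's centre. Value: how far it is pressed down from 8 mm proud; starts at 0 to 0.003 m, flush with the frame and on its stop at 0.008 m. Stiff: takes about 8 N to push, stays where it is left
- press_pad (a point): centre of the top of the round blue pad (27 mm across, 2 mm high) on the module, at the module's right (stirrer -y) end, 68 mm from the shaft; a good place to press. It moves with the module and stands 48.5 mm above the bench when the module is flush
- shaft_top (a point): centre of the top of the upright brass D-shaft at the module's left (stirrer +y) end, on its axis: 14 mm in diameter, one flat 3 mm from the axis, top edge chamfered, top 18 mm above the module's top. The frame's x axis points from the axis out through the flat, z is up. A white line on the grey collar at its foot points the way of the flat
- shaft (a joint): turn of the brass shaft, rad, counter-clockwise from above; 0: flat towards the stirrer's own +x. Starts within 0.6, stops at 2.5 either way; turns stiffly (about 0.06 N m)
- collar (a joint): the sprung grey collar (disc 32 mm across) round the shaft. Value = how far it is pressed down: 0 m free (its top 9 mm below the shaft's top), 0.006 m on its stop. The spring pushes up with 1.4 N at 0 and about 10 N at the stop, so a knob that is let go rises again
- knob: loose yellow knob, 60 g, standing on the bench, bore downward. Origin: centre of its underside, z up. Round skirt 40 mm across, 19 mm high; on it a grip bar, see knob_grip. Black pointer line on bar and skirt points to +x, where the bore has its flat. It fits the shaft one way only, meets the collar 9 mm down; fully pressed its underside is 15 mm below the shaft's top
- knob_grip (a point): middle of the knob's grip bar, 29 mm above the knob's underside: bar 34 mm long (knob x), 13 mm wide (knob y), from 19 to 39 mm above the underside. The knob's bore: 15.6 mm in diameter, 16.5 mm deep, flat 3.8 mm from the axis on the +x side, mouth flared
- the_timer: bystander: white bench timer with two buttons, 52x66x24 mm, origin under its centre
- dish: bystander: small round glass dish, 60 mm across, 12 mm high, origin under its centre
- white_bottle: bystander: white bottle with blue cap, 56 mm across, 102 mm high, origin under its centre
- carton: bystander: flat grey-green carton, 60x95x14 mm, origin under its centre
Things that resemble listed ones, but are neither listed nor needed, are in the scene too. Of the things like the knob, leave any that is red; of the rest the smaller one is meant.

How it is judged:
On the way:
1. the control module is pressed fully down, flush with its frame, while the knob is still off the shaft (value of joint module above 0.007 m and horizontal distance between knob and shaft_top above 0.03 m), for 0.2 s.
At the end, for the whole second after the job is handed in: The module is flush (at least 7 of its 8 mm down); the knob sits upright on the shaft (axis within 3 mm, flats within 0.25 rad, underside at least 12.5 mm below the shaft's top), still held by the fingers (over 3 N), at rest, and pressing the sprung collar down at least 4 of its 6 mm (value of joint module above 0.007 m and value of joint collar above 0.004 m and horizontal distance between knob and shaft_top below 0.003 m and z of knob in the frame of shaft_top below -0.0125 m and angle between the x axis of knob and the x axis of shaft_top, either way round below 0.25 rad and angle between knob's own z axis and vertical below 0.12 rad and contact force between the fingers and knob above 3 N and linear speed of knob below 0.02 m/s); the arm keeps its last pose, push and grip.
It fails at once if a bystander (timer, dish, bottle or carton) is moved more than 20 mm (distance of any of the_timer, dish, white_bottle, carton from where it was at the start of the episode above 0.02 m).
It also fails if it takes over 48 s, if anything falls off the work surface, if the arm or the gripper's body presses on something with over 40 N, if the wrist force passes 120 N, or if a joint passes its speed limit or range.

## Working session

There is one attempt and no reset: what is moved stays moved. The work goes in short steps, Python scripts to look and compute and a tool call to move; the robot and the scene stay as the last step left them, time stands still between calls to the robot, and variables do not carry over. Pictures are saved under pics/ and viewed, and the job is handed in when it is done.

Besides the shell and the picture viewer there is one more tool, called after "Emit:" in YAML: its name, and indented under it one key for each argument. play_rows: Moves the arm, as the interface text tells. Its arguments: {"type":"object","properties":{"plan":{"type":"array"},"gripper":{"type":"number"}},"required":["plan"]}

```bash
mkdir -p pics; cat > h.py <<'E'
import numpy as np, cv2
from scipy.spatial.transform import Rotation as R
from plant import manip
def cam(name):
    s=manip.sense(); c=manip.camera(name); return s,c
def save(c,fn,crop=None,scale=1):
    im=cv2.cvtColor(c["color"],cv2.COLOR_RGB2BGR)
    if crop: x0,y0,x1,y1=crop; im=im[y0:y1,x0:x1]
    if scale!=1: im=cv2.resize(im,None,fx=scale,fy=scale,interpolation=cv2.INTER_CUBIC)
    cv2.imwrite("pics/"+fn,im)
def rotm(o):
    o=np.array(o,float)
    if o.shape==(3,3): return o
    if o.shape==(3,): return R.from_rotvec(o).as_matrix()
    return R.from_quat(o).as_matrix()
def ray(c,s,u,v,wrist=False):
    f=210/np.tan(np.radians(c["fovy"])/2)
    x,y=u-c["cx"],v-c["cy"]
    if wrist:
        r=np.hypot(x,y); th=r/f
        d=np.array([np.sin(th)*x/max(r,1e-9),np.sin(th)*y/max(r,1e-9),np.cos(th)])
        T=np.array(c["tool_from_camera"]); Rt=R.from_rotvec(s["eef_rot"]).as_matrix()
        return np.array(s["ee_pos"])+Rt@T[:3,3], Rt@T[:3,:3]@d
    d=np.array([x/f,y/f,1]); return np.array(c["origin"]),rotm(c["orientation"])@d
def onz(c,s,u,v,z,wrist=False):
    o,d=ray(c,s,u,v,wrist); return o+d*(z-o[2])/d[2]
E
python3 - <<'E'
from h import *
for n in ["scene","top","wrist"]:
    s,c=cam(n); save(c,n+"0.png"); print({k:v for k,v in c.items() if k!="color"})
print(s)
E
```

```text
{'fovy': 55.25445117804288, 'cx': 283.4391889488487, 'cy': 210.01512244369508, 'origin': array([-0.35194562,  0.55025994,  0.78550251]), 'orientation': array([-1.2282598 ,  2.09356734, -1.11167091])}
{'fovy': 47.00455896449937, 'cx': 287.158594475724, 'cy': 210.8466633007861, 'origin': array([0.45320964, 0.04118912, 1.32658008]), 'orientation': array([-2.18147587,  2.18252664, -0.07808531])}
{'fovy': 65.70646984690485, 'cx': 277.52450338954037, 'cy': 212.22352307058668, 'tool_from_camera': array([[-4.42837046e-04, -9.66006209e-01, -2.58518486e-01,
         6.46131983e-02],
       [ 9.99999464e-01, -6.69786018e-04,  7.89810615e-04,
         8.20322433e-05],
       [-9.36114025e-04, -2.58517997e-01,  9.66005988e-01,
        -1.43622139e-01],
       [ 0.00000000e+00,  0.00000000e+00,  0.00000000e+00,
         1.00000000e+00]])}
{'time': 0.1, 'joint_pos': array([-1.22228616e+00,  3.78034214e-01,  7.97891992e-02,  1.27438840e+00,
        7.07812321e-08,  1.46052629e+00]), 'joint_vel': array([ 0.00207992, -0.00031604,  0.00249825, -0.00064219, -0.00161726,
       -0.00026357]), 'joint_efforts': array([ 8.48498748e-04, -4.64693820e+01,  2.70582587e+01,  1.19980299e-02,
       -1.85645908e-04, -1.06441821e-06]), 'ee_pos': array([ 0.25446628, -0.5149911 ,  0.23044056]), 'eef_rot': array([-3.05752312e+00, -7.13932016e-01,  3.42622625e-04]), 'ft_force': array([-0.61073531,  0.51242553, -0.30357704]), 'ft_torque': array([ 0.02971992, -0.02516605, -0.02401316]), 'gripper_width': 1.0006071460101962}
```

View pics/scene0.png

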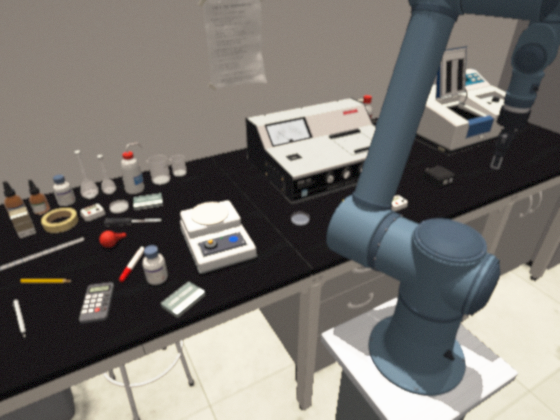

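View pics/top0.png

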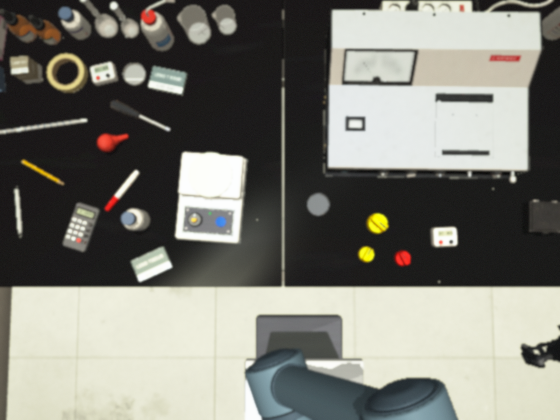

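View pics/wrist0.png

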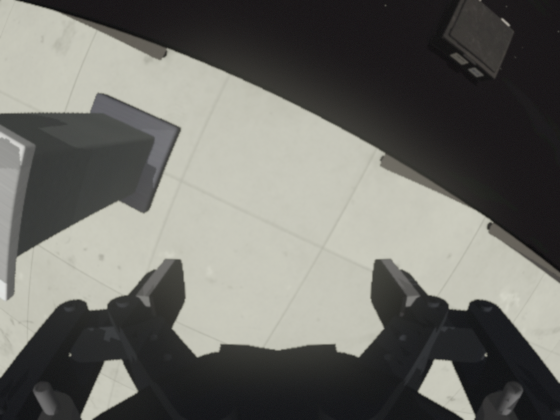

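The top view shows the stirrer at about (211,197), with its blue pad at (221,222) and its shaft at (195,219). There are three knob-like objects: a large yellow one at (377,223), a small yellow one at (367,255) and a red one at (403,258). The small yellow one fits, since it isn't red and is the smaller of the other two. I'll confirm that in an enlarged crop.

```bash
python3 - <<'E'
from h import *
s,c=cam("top"); save(c,"kn.png",(340,190,480,290),5); save(c,"st.png",(165,140,260,255),5)
hsv=cv2.cvtColor(c["color"],cv2.COLOR_RGB2HSV)
def comps(m,z,mina=15):
    n,l,st,ce=cv2.connectedComponentsWithStats(m.astype(np.uint8)*255)
    for i in range(1,n):
        if st[i,4]>mina and st[i,1]<285: print(st[i],ce[i].round(1),onz(c,s,*ce[i],z).round(4))
print("yellow");comps((hsv[...,0]>22)&(hsv[...,0]<35)&(hsv[...,1]>150)&(hsv[...,2]>120),0.02)
print("blue");comps((hsv[...,0]>100)&(hsv[...,0]<130)&(hsv[...,1]>150)&(hsv[...,2]>80),0.052)
m=(hsv[...,1]<50)&(hsv[...,2]>130); m[:, :172]=0; m[:,260:]=0; m[:145]=0;m[250:]=0
cn=max(cv2.findContours(m.astype(np.uint8),cv2.RETR_EXTERNAL,2)[0],key=cv2.contourArea)
print(cv2.minAreaRect(cn)); 
for p in cv2.boxPoints(cv2.minAreaRect(cn)): print(p,onz(c,s,*p,.045),onz(c,s,*p,.075))
E
```

```text
yellow
[ 24 161  33  21 126] [ 39.8 171. ] [0.6605 0.7214 0.02  ]
[367 213  22  21 339] [377.2 222.9] [ 0.5178 -0.1987  0.02  ]
[358 246  17  16 200] [366.1 253.8] [ 0.4347 -0.1675  0.02  ]
blue
[216 217   9   9  63] [220.2 221.2] [0.5209 0.2221 0.052 ]
((210.07212829589844, 196.49188232421875), (65.70195007324219, 89.50039672851562), 4.899092674255371)
[173.51945 238.27309] [0.47613044 0.34637212 0.045     ] [0.4755939  0.33922821 0.075     ]
[181.16289 149.09966] [0.71553414 0.32991536 0.045     ] [0.70939349 0.32315668 0.075     ]
[246.6248  154.71068] [0.70010684 0.15377425 0.045     ] [0.69432733 0.15113879 0.075     ]
[238.98137 243.88411] [0.46121762 0.17261834 0.045     ] [0.46103017 0.16954177 0.075     ]
```

View pics/kn.png

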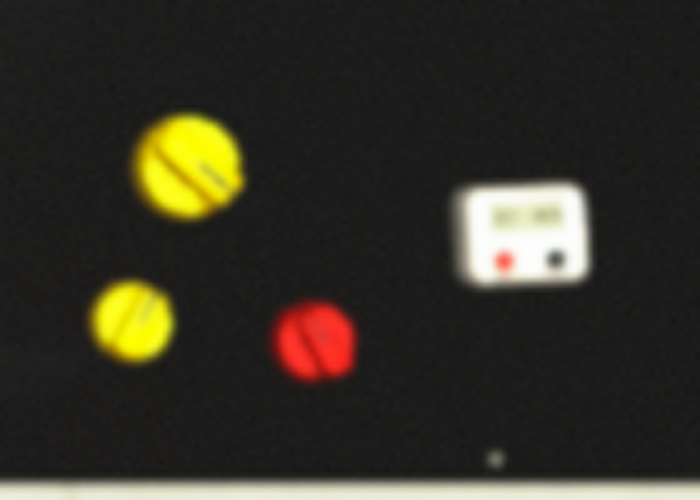

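View pics/st.png

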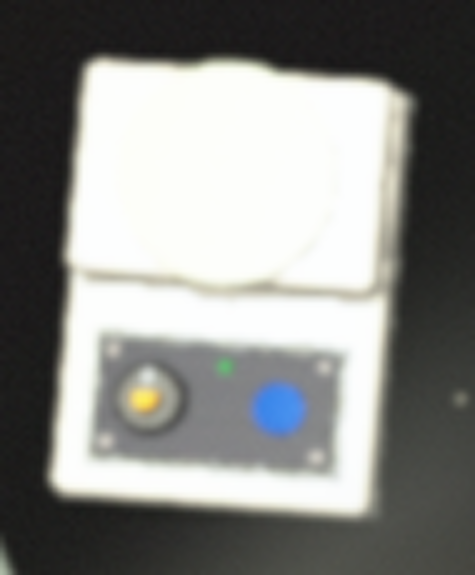

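The crop confirms it: the small yellow knob is at (366,254), with its pointer towards the upper right, and the red one and the large yellow one stay put. I'll swing the tool yaw first to keep the last joint mid-range, shutting the fingers for the press.

Emit:
play_rows:
  plan:
    - {"dp": [0,0,0],"dr": [0,0,-0.12]}
    - {"dp": [0,0,0],"dr": [0,0,-0.12]}
    - {"dp": [0,0,0],"dr": [0,0,-0.12]}
    - {"dp": [0,0,0],"dr": [0,0,-0.12]}
    - {"dp": [0,0,0],"dr": [0,0,-0.12]}
    - {"dp": [0,0,0],"dr": [0,0,-0.12]}
    - {"dp": [0,0,0],"dr": [0,0,-0.12]}
    - {"dp": [0,0,0],"dr": [0,0,-0.12]}
    - {"dp": [0,0,0],"dr": [0,0,-0.12]}
    - {"dp": [0,0,0],"dr": [0,0,-0.12]}
  gripper: 1.0

```text
time: 1.03
ee_pos: [0.2546, -0.5154, 0.231]
eef_rot: [-2.114, -2.323, -0.0]
ft_force: [0.4, 0.5, -0.2]
gripper_width: -0.004
```

Emit:
play_rows:
  plan:
    - {"dp": [0,0,0],"dr": [0,0,-0.12]}
    - {"dp": [0,0,0],"dr": [0,0,-0.12]}
    - {"dp": [0,0,0],"dr": [0,0,-0.12]}
    - {"dp": [0,0,0],"dr": [0,0,-0.12]}
    - {"dp": [0,0,0],"dr": [0,0,-0.12]}
    - {"dp": [0,0,0],"dr": [0,0,-0.12]}
    - {"dp": [0,0,0],"dr": [0,0,-0.12]}
    - {"dp": [0,0,0],"dr": [0,0,-0.12]}
    - {"dp": [0,0,0],"dr": [0,0,-0.12]}
    - {"dp": [0,0,0],"dr": [0,0,-0.12]}

```text
time: 1.87
ee_pos: [0.2546, -0.5154, 0.231]
eef_rot: [-0.434, -3.111, -0.001]
ft_force: [-0.3, -0.5, -0.3]
gripper_width: 0.004
```

```bash
cat >> h.py <<'E'
def st(tgt=None):
    s=manip.sense(); Rt=R.from_rotvec(s["eef_rot"]).as_matrix()
    print("t",round(s["time"],2),"p",np.round(s["ee_pos"],4),"yaw",round(np.arctan2(Rt[1,0],Rt[0,0]),3),"tilt",np.round(Rt[:2,2],3),"q",np.round(s["joint_pos"],2),"F",np.round(s["ft_force"],1),"T",np.round(s["ft_torque"],2),"w",round(s["gripper_width"],3))
    if tgt is not None: print("tool delta",np.round(Rt.T@(np.array(tgt)-s["ee_pos"]),4))
    return s
E
python3 -c "
from h import *
st([0.521,0.222,0.2])"
```

```text
t 1.87 p [ 0.2546 -0.5154  0.231 ] yaw 2.865 tilt [-0.     0.001] q [-1.22  0.38  0.08  1.27  0.   -0.95] F [-0.3 -0.5 -0.3] T [-0.02 -0.02 -0.01] w 0.004
tool delta [-0.0547  0.7821  0.0314]
```

Emit:
play_rows:
  plan:
    - {"dp": [-0.006,0.036,0],"dr": [0,0,0]}
    - {"dp": [-0.006,0.036,0],"dr": [0,0,0]}
    - {"dp": [-0.006,0.036,0],"dr": [0,0,0]}
    - {"dp": [-0.006,0.036,0],"dr": [0,0,0]}
    - {"dp": [-0.006,0.036,0],"dr": [0,0,0]}
    - {"dp": [-0.006,0.036,0],"dr": [0,0,0]}
    - {"dp": [-0.006,0.036,0],"dr": [0,0,0]}
    - {"dp": [-0.006,0.036,0],"dr": [0,0,0]}
    - {"dp": [-0.006,0.036,0],"dr": [0,0,0]}
    - {"dp": [0,0,0],"dr": [0,0,0]}

```text
time: 2.7
ee_pos: [0.3984, -0.2141, 0.2313]
eef_rot: [0.431, 3.111, 0.005]
ft_force: [0.2, 0.5, -0.3]
gripper_width: -0.002
```

```bash
python3 -c "
from h import *
st([0.521,0.222,0.2])
s,c=cam('wrist'); save(c,'w1.png')"
```

```text
t 2.7 p [ 0.3984 -0.2141  0.2313] yaw 2.866 tilt [0.001 0.003] q [-0.64  0.13 -0.25  1.2   0.   -0.36] F [ 0.2  0.5 -0.3] T [-0.01  0.01 -0.01] w -0.002
tool delta [0.0006 0.453  0.0327]
```

View pics/w1.png

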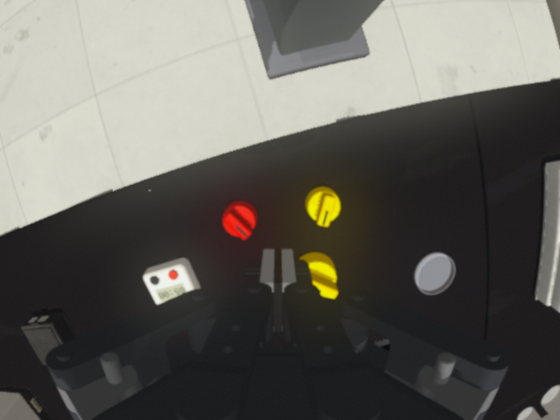

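The wrist view shows the small yellow knob at (323,206), the large one at (320,277), the red one at (239,220), the timer at (172,282) and the dish at (435,272). Next I'll measure the small knob's position and bar direction.

```bash
python3 - <<'E'
from h import *
s,c=cam("wrist"); save(c,"w1k.png",(293,176,353,236),10)
hsv=cv2.cvtColor(c["color"],cv2.COLOR_RGB2HSV)
sub=hsv[176:236,293:353]; 
m=((sub[...,0]>20)&(sub[...,0]<36)&(sub[...,1]>120)&(sub[...,2]>60)).astype(np.uint8)
cs=max(cv2.findContours(m,cv2.RETR_EXTERNAL,2)[0],key=cv2.contourArea)
print(cv2.minEnclosingCircle(cs),cv2.fitEllipse(cs))
E
```

```text
((32.5, 31.0), 21.476831436157227) ((32.756980895996094, 29.808242797851562), (35.80622863769531, 41.41157150268555), 168.0817413330078)
```

View pics/w1k.png

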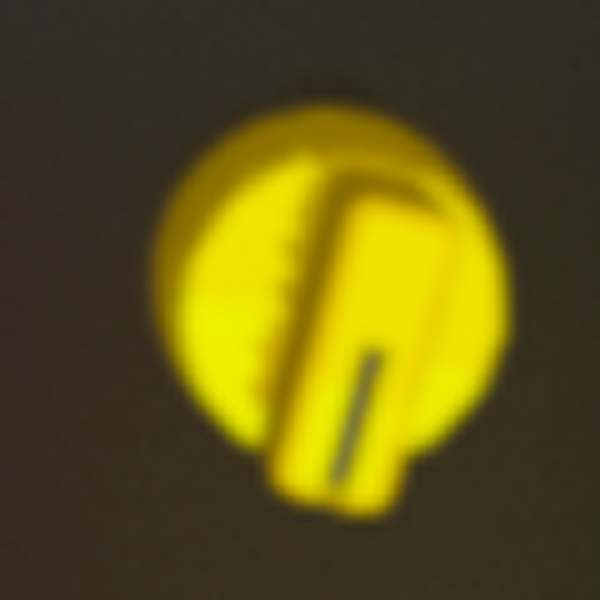

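```bash
python3 - <<'E'
from h import *
s,c=cam("wrist")
P=lambda x,y,z: onz(c,s,293+x/10-.45,176+y/10-.45,z,True)
cor=[P(*p,.039) for p in [(345,197),(455,228),(388,515),(272,488)]]
for q in cor: print(q.round(4))
m=np.mean(cor,0); print("mid",m, "len",np.linalg.norm(cor[0]-cor[3]),np.linalg.norm(cor[1]-cor[2]),"wid",np.linalg.norm(cor[0]-cor[1]),np.linalg.norm(cor[3]-cor[2]))
for a,b in [(cor[0],cor[3]),(cor[1],cor[2]),(P(375,355,.039),P(335,485,.039))]:
    d=b-a; print("ang",np.arctan2(d[1],d[0]))
# skirt top circle z=.019
sk=[P(*p,.019) for p in [(180,300),(310,152),(512,305),(255,447),(420,450)]]
A=np.array([[2*q[0],2*q[1],1] for q in sk]); b=[q[0]**2+q[1]**2 for q in sk]
x=np.linalg.lstsq(A,b,rcond=None)[0]; print("skirt c",x[:2],"r",np.sqrt(x[2]+x[0]**2+x[1]**2))
E
```

```text
[ 0.4171 -0.1701  0.039 ]
[ 0.4236 -0.1594  0.039 ]
[ 0.4529 -0.174   0.039 ]
[ 0.4463 -0.1856  0.039 ]
mid [ 0.43497718 -0.172288    0.039     ] len 0.033053170220268595 0.03270637142549248 wid 0.012539589074119053 0.013340310266613194
ang -0.4866680211195053
ang -0.46165817204100157
ang -0.5327994180071064
skirt c [ 0.43489422 -0.17127621] r 0.019076978762095378
```

Emit:
play_rows:
  plan:
    - {"dp": [0,0.038,0],"dr": [0,0,0]}
    - {"dp": [0,0.038,0],"dr": [0,0,0]}
    - {"dp": [0,0.038,0],"dr": [0,0,0]}
    - {"dp": [0,0.038,0],"dr": [0,0,0]}
    - {"dp": [0,0.038,0],"dr": [0,0,0]}
    - {"dp": [0,0.038,0],"dr": [0,0,0]}
    - {"dp": [0,0.038,0],"dr": [0,0,0]}
    - {"dp": [0,0.038,0],"dr": [0,0,0]}
    - {"dp": [0,0.038,0],"dr": [0,0,0]}
    - {"dp": [0,0.038,0],"dr": [0,0,0]}

```text
time: 3.68
ee_pos: [0.504, 0.1455, 0.2312]
eef_rot: [0.447, 3.109, -0.001]
ft_force: [1.2, -1.1, 0.9]
gripper_width: 0.001
```

Emit:
play_rows:
  plan:
    - {"dp": [0,0.03,0],"dr": [0,0,0]}
    - {"dp": [0,0.02,0],"dr": [0,0,0]}
    - {"dp": [0,0,0],"dr": [0,0,0]}

```text
time: 3.93
ee_pos: [0.5186, 0.1953, 0.2306]
eef_rot: [0.44, 3.11, 0.002]
ft_force: [0.0, -0.7, -0.0]
gripper_width: -0.006
```

```bash
python3 -c "
from h import *
st([0.521,0.222,0.2])
s,c=cam('wrist'); save(c,'w2.png')"
```

```text
t 3.93 p [0.5186 0.1953 0.2306] yaw 2.86 tilt [0.    0.001] q [0.25 0.33 0.02 1.25 0.   0.53] F [ 0.  -0.7 -0. ] T [-0.05 -0.   -0.  ] w -0.006
tool delta [0.0051 0.0263 0.0307]
```

View pics/w2.png

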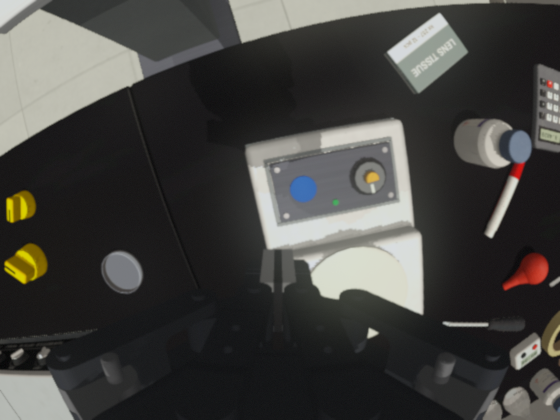

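Pad at (303,189), brass shaft top at (372,178), with the white line below it at about (374,188). I'll measure both.

```bash
python3 - <<'E'
from h import *
s,c=cam("wrist"); save(c,"w2s.png",(345,150,400,205),12)
hsv=cv2.cvtColor(c["color"],cv2.COLOR_RGB2HSV)
m=(hsv[...,0]>100)&(hsv[...,0]<125)&(hsv[...,1]>150)&(hsv[...,2]>80);m[:,400:]=0
n,l,stt,ce=cv2.connectedComponentsWithStats(m.astype(np.uint8)); i=1+np.argmax(stt[1:,4]); print(stt[i],ce[i])
p=onz(c,s,*ce[i],.055,True);print("pad",p)
m=(hsv[...,0]>10)&(hsv[...,0]<28)&(hsv[...,1]>120)&(hsv[...,2]>120); m[:,:345]=0;m[:,400:]=0;m[:150]=0;m[205:]=0
n,l,stt,ce=cv2.connectedComponentsWithStats(m.astype(np.uint8)); i=1+np.argmax(stt[1:,4]); print(stt[i],ce[i])
print("shaft",onz(c,s,*ce[i],.07,True))
st([p[0],p[1],.1])
E
```

```text
[293 177  25  24 483] [305.18426501 188.51138716]
pad [0.52108892 0.22048863 0.055     ]
[368 172  13  11 107] [373.85046729 176.88785047]
shaft [0.52505    0.28809122 0.07      ]
t 4.03 p [0.5175 0.1924 0.2308] yaw 2.858 tilt [-0.001 -0.001] q [ 0.24  0.33  0.01  1.25 -0.    0.53] F [ 0.2 -0.5  0.2] T [-0.03  0.01  0.04] w 0.003
tool delta [0.0044 0.0282 0.1307]
```

View pics/w2s.png

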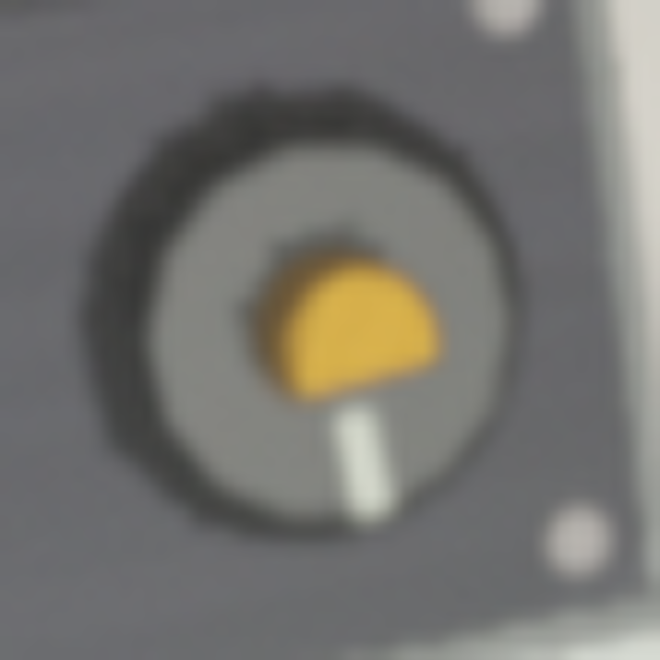

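Emit:
play_rows:
  plan:
    - {"dp": [0.004,0.028,0.0],"dr": [0,0,0]}
    - {"dp": [0,0,0.04],"dr": [0,0,0]}
    - {"dp": [0,0,0.04],"dr": [0,0,0]}
    - {"dp": [0,0,0.04],"dr": [0,0,0]}
    - {"dp": [0,0,0.01],"dr": [0,0,0]}
    - {"dp": [0,0,0.01],"dr": [0,0,0]}
    - {"dp": [0,0,0.01],"dr": [0,0,0]}
    - {"dp": [0,0,0.01],"dr": [0,0,0]}
    - {"dp": [0,0,0.01],"dr": [0,0,0]}

```text
time: 4.78
ee_pos: [0.5229, 0.2215, 0.0625]
eef_rot: [0.443, 3.106, 0.002]
ft_force: [1.0, -0.2, -0.1]
gripper_width: -0.0
```

```bash
python3 -c "
from h import *
st([0.521,0.2205,0.0485])"
```

```text
t 4.78 p [0.5229 0.2215 0.0625] yaw 2.858 tilt [0.004 0.001] q [ 0.29  0.47 -0.24  0.86 -0.    0.57] F [ 1.  -0.2 -0.1] T [-0.04  0.01 -0.  ] w -0.0
tool delta [ 0.0016 -0.0015  0.014 ]
```

Emit:
play_rows:
  plan:
    - {"dp": [0,0,0.004],"dr": [0,0,0]}
    - {"dp": [0,0,0.004],"dr": [0,0,0]}
    - {"dp": [0,0,0.003],"dr": [0,0,0]}
    - {"dp": [0,0,0],"dr": [0,0,0]}

```text
time: 5.12
ee_pos: [0.5214, 0.2216, 0.0507]
eef_rot: [0.442, 3.109, 0.0]
ft_force: [-0.3, -0.2, -0.5]
gripper_width: 0.004
```

```bash
python3 -c "
from h import *
st([0.521,0.2205,0.0485])"
```

```text
t 5.12 p [0.5214 0.2216 0.0507] yaw 2.859 tilt [0.001 0.   ] q [ 0.29  0.48 -0.26  0.84 -0.    0.57] F [-0.3 -0.2 -0.5] T [ 0.04 -0.02 -0.04] w 0.004
tool delta [ 0.0001 -0.0012  0.0022]
```

Emit:
play_rows:
  plan:
    - {"dp": [0,0,0.003],"dr": [0,0,0]}
    - {"dp": [0,0,0.003],"dr": [0,0,0]}
    - {"dp": [0,0,0],"dr": [0,0,0]}

```text
time: 5.37
ee_pos: [0.5216, 0.2217, 0.0482]
eef_rot: [0.442, 3.108, 0.001]
ft_force: [-9.4, -3.9, 26.3]
gripper_width: 0.002
```

```bash
python3 -c "
from h import *
st([0.521,0.2205,0.0485])
s,c=cam('wrist'); save(c,'w3.png')"
```

```text
t 5.37 p [0.5216 0.2217 0.0482] yaw 2.859 tilt [0.003 0.   ] q [ 0.29  0.48 -0.26  0.83 -0.    0.57] F [-9.4 -3.9 26.3] T [-0.64  1.81  0.02] w 0.002
tool delta [ 0.0002 -0.0013 -0.0003]
```

View pics/w3.png

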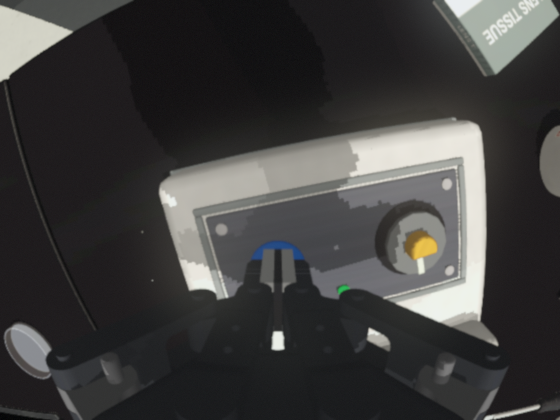

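The fingertips are on the pad with 26 N at z = 0.0482, so the module looks to be on its stop. I'll hold 0.25 s more and measure the shaft from this close, static view: its top is at (424,246) and the white line at (421,266).

Emit:
play_rows:
  plan:
    - {"dp": [0,0,0.001],"dr": [0,0,0]}
    - {"dp": [0,0,0],"dr": [0,0,0]}
    - {"dp": [0,0,0],"dr": [0,0,0]}

```text
time: 5.67
ee_pos: [0.5216, 0.2217, 0.0482]
eef_rot: [0.442, 3.107, 0.002]
ft_force: [-11.3, -3.5, 32.1]
gripper_width: 0.001
```

```bash
python3 - <<'E'
from h import *
s=st()
s,c=cam("wrist"); save(c,"w3s.png",(375,200,460,285),8)
E
```

```text
t 5.67 p [0.5216 0.2217 0.0482] yaw 2.859 tilt [0.004 0.001] q [ 0.29  0.48 -0.26  0.83 -0.    0.57] F [-11.3  -3.5  32.1] T [-0.83  2.23 -0.05] w 0.001
```

View pics/w3s.png

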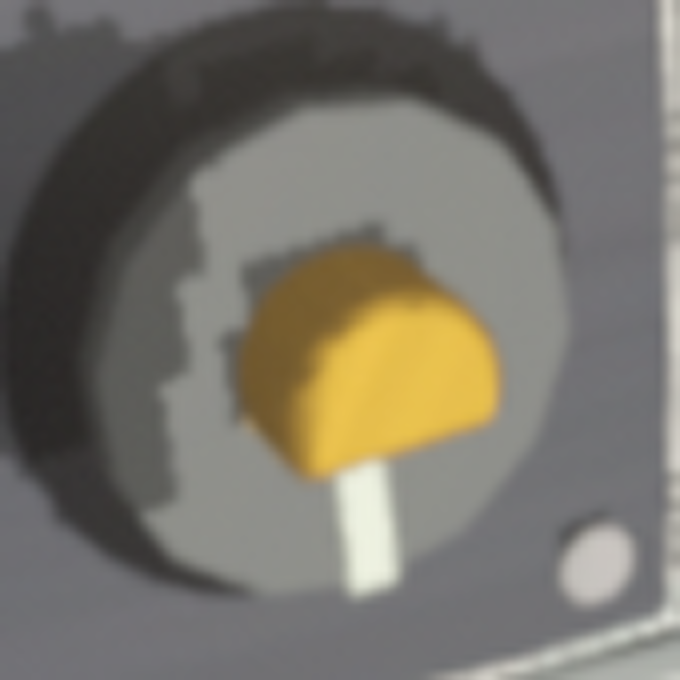

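```bash
cat >> h.py <<'E'
def circ(q):
    A=np.array([[2*p[0],2*p[1],1] for p in q]); b=[p[0]**2+p[1]**2 for p in q]
    x=np.linalg.lstsq(A,b,rcond=None)[0]; return x[:2],np.sqrt(x[2]+x[0]**2+x[1]**2)
E
python3 - <<'E'
from h import *
s,c=cam("wrist")
P=lambda x,y,z: onz(c,s,375+x/8-.44,200+y/8-.44,z,True)
print("collar",circ([P(*p,.0555) for p in [(95,390),(190,190),(305,108),(415,98),(500,145),(570,320),(540,430),(470,530),(270,595),(170,555)]]))
a,b=P(305,480,.0645),P(498,412,.0645); d=b-a; print("flat",a,b,np.linalg.norm(d),"normal",np.arctan2(d[1],d[0])-np.pi/2)
a1,b1=P(358,465,.0555),P(374,590,.0555); d1=b1-a1; print("line",np.arctan2(d1[1],d1[0]))
print("arc",circ([P(*p,.0645) for p in [(300,440),(322,360),(360,315),(430,298),(475,325),(500,375)]]))
yaw=np.arctan2(d[1],d[0])-np.pi/2
mid=(a+b)/2; print("axis from flat",mid[:2]-0.003*np.array([np.cos(yaw),np.sin(yaw)]))
E
```

```text
collar (array([0.5273015 , 0.28909856]), np.float64(0.015944436523690275))
flat [0.52948666 0.28248998 0.0645    ] [0.52929177 0.29509314 0.0645    ] 0.0126046653409805 normal 0.015462057931174389
line 0.011793508544276148
arc (array([0.52682755, 0.28897818]), np.float64(0.00642022739796488))
axis from flat [0.52638958 0.28874517]
```

The press is done: on its stop, 32 N. The shaft axis is at (0.527, 0.289), with the flat facing yaw ≈ 0.013. Lift and travel to the knob next.

Emit:
play_rows:
  plan:
    - {"dp": [0,0,-0.03],"dr": [0,0,0]}
    - {"dp": [0,0,-0.04],"dr": [0,0,0]}
    - {"dp": [0,0,-0.02],"dr": [0,0,0]}
    - {"dp": [-0.0024,-0.0365,0],"dr": [0,0,0]}
    - {"dp": [-0.0024,-0.0365,0],"dr": [0,0,0]}
    - {"dp": [-0.0024,-0.0365,0],"dr": [0,0,0]}
    - {"dp": [-0.0024,-0.0365,0],"dr": [0,0,0]}
    - {"dp": [-0.0024,-0.0365,0],"dr": [0,0,0]}
    - {"dp": [-0.0024,-0.0365,0],"dr": [0,0,0]}
    - {"dp": [-0.0024,-0.0365,0],"dr": [0,0,0]}
  gripper: 0.5

```text
time: 6.6
ee_pos: [0.4655, -0.0301, 0.1337]
eef_rot: [0.442, 3.109, -0.0]
ft_force: [0.2, -0.6, -0.5]
gripper_width: 0.5
```

Emit:
play_rows:
  plan:
    - {"dp": [-0.0024,-0.0365,0],"dr": [0,0,0]}
    - {"dp": [-0.0024,-0.0365,0],"dr": [0,0,0]}
    - {"dp": [-0.0024,-0.0365,0],"dr": [0,0,0]}
    - {"dp": [-0.0024,-0.0365,0],"dr": [0,0,0]}
    - {"dp": [0,0,0],"dr": [0,0,0.096]}
    - {"dp": [0,0,0],"dr": [0,0,0.096]}
    - {"dp": [0,0,0],"dr": [0,0,0]}
    - {"dp": [0,0,0],"dr": [0,0,0]}

```text
time: 7.27
ee_pos: [0.4344, -0.1716, 0.1335]
eef_rot: [0.735, 3.054, -0.0]
ft_force: [-0.9, 0.3, 1.6]
gripper_width: 0.501
```

```bash
python3 - <<'E'
from h import *
s=st([0.435,-0.172,0.021])
s,c=cam("wrist"); save(c,"w4.png")
s,c=cam("scene"); save(c,"s4.png")
E
```

```text
t 7.27 p [ 0.4344 -0.1716  0.1335] yaw 2.669 tilt [ 0.001 -0.   ] q [-0.51  0.22 -0.4   0.95  0.   -0.04] F [-0.9  0.3  1.6] T [0.03 0.06 0.05] w 0.501
tool delta [-0.0007 -0.      0.1125]
```

View pics/w4.png

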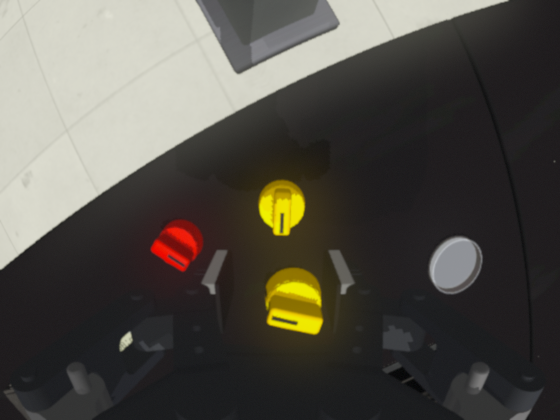

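The knob at (282,207) lies upright in the picture, so its bar runs along the tool's x. Quick re-measure:

```bash
python3 - <<'E'
from h import *
s,c=cam("wrist"); save(c,"w4k.png",(252,172,312,242),10)
E
```

```text
(no output)
```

View pics/w4k.png

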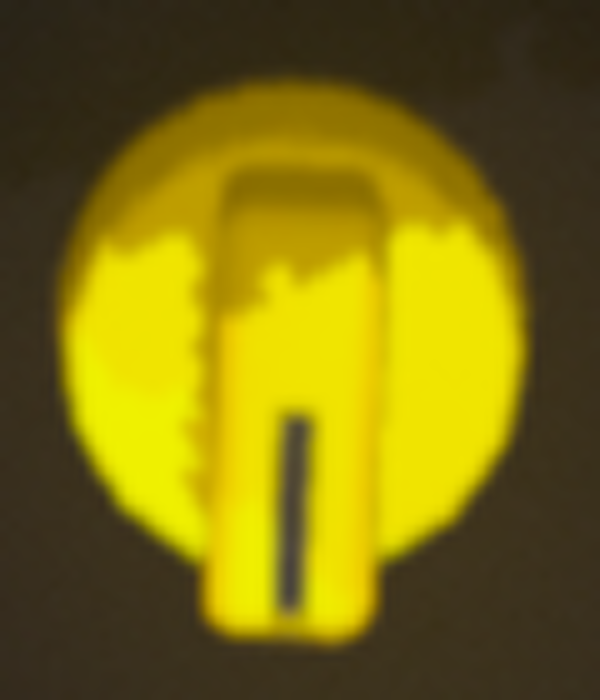

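```bash
python3 - <<'E'
from h import *
s,c=cam("wrist")
P=lambda x,y,z: onz(c,s,252+x/10-.45,172+y/10-.45,z,True)
cor=[P(*p,.039) for p in [(220,205),(385,205),(378,640),(205,632)]]
m=np.mean(cor,0)
for a,b in [(cor[0],cor[3]),(cor[1],cor[2]),(P(298,415,.039),P(289,610,.039))]:
    d=b-a; print("ang",np.arctan2(d[1],d[0]),np.linalg.norm(d))
print("mid",m); st([m[0],m[1],.021])
E
```

```text
ang -0.5104479423528361 0.03367134197054814
ang -0.478412190837403 0.03431663828255757
ang -0.5139616072002262 0.015615590592662496
mid [ 0.43511333 -0.16908901  0.039     ]
t 7.47 p [ 0.4344 -0.171   0.1334] yaw 2.669 tilt [ 0. -0.] q [-0.51  0.22 -0.4   0.95 -0.   -0.04] F [-0.1 -0.4 -0.4] T [-0.05 -0.03  0.03] w 0.501
tool delta [0.0003 0.0021 0.1124]
```

Emit:
play_rows:
  plan:
    - {"dp": [0,0.001,0.02],"dr": [0,0,0.024]}
    - {"dp": [0,0,0.025],"dr": [0,0,0]}
    - {"dp": [0,0,0.025],"dr": [0,0,0]}
    - {"dp": [0,0,0.02],"dr": [0,0,0]}
    - {"dp": [0,0,0.012],"dr": [0,0,0]}
    - {"dp": [0,0,0.01],"dr": [0,0,0]}
    - {"dp": [0,0,0],"dr": [0,0,0]}
    - {"dp": [0,0,0],"dr": [0,0,0]}

```text
time: 8.13
ee_pos: [0.4343, -0.17, 0.021]
eef_rot: [-0.773, -3.044, -0.0]
ft_force: [-0.1, -1.2, -0.4]
gripper_width: 0.499
```

Emit:
play_rows:
  plan:
    - {"dp": [0,0,0],"dr": [0,0,0]}
    - {"dp": [0,0,0],"dr": [0,0,0]}
    - {"dp": [0,0,0],"dr": [0,0,0]}
    - {"dp": [0,0,0],"dr": [0,0,0]}
    - {"dp": [0,0,0],"dr": [0,0,0]}
    - {"dp": [0,0,0],"dr": [0,0,0]}
  gripper: 1.0

```text
time: 8.63
ee_pos: [0.4358, -0.1711, 0.0224]
eef_rot: [0.775, 3.042, -0.001]
ft_force: [0.2, 0.3, 8.1]
gripper_width: 0.135
```

```bash
python3 - <<'E'
from h import *
s=st()
s,c=cam("wrist"); save(c,"w5.png")
E
```

```text
t 8.63 p [ 0.4358 -0.1711  0.0224] yaw 2.643 tilt [ 0.002 -0.001] q [-0.51  0.35 -0.56  0.66  0.   -0.01] F [0.2 0.3 8.1] T [0.1  0.08 0.  ] w 0.135
```

View pics/w5.png

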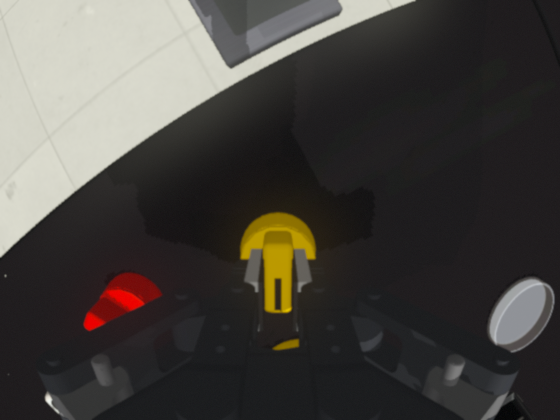

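The knob is gripped with its bar between the pads, pointer at (278,295). Lift and carry.

Emit:
play_rows:
  plan:
    - {"dp": [0,0,-0.01],"dr": [0,0,0]}
    - {"dp": [0,0,-0.03],"dr": [0,0,0]}
    - {"dp": [0,0,-0.04],"dr": [0,0,0]}
    - {"dp": [0,0,-0.04],"dr": [0,0,0]}
    - {"dp": [0.005,0.017,-0.01],"dr": [0,0,0]}
    - {"dp": [0.01,0.032,0],"dr": [0,0,0]}
    - {"dp": [0.01,0.032,0],"dr": [0,0,0]}
    - {"dp": [0.01,0.032,0],"dr": [0,0,0]}
    - {"dp": [0.01,0.032,0],"dr": [0,0,0]}
    - {"dp": [0.01,0.032,0],"dr": [0,0,0]}

```text
time: 9.52
ee_pos: [0.471, 0.0126, 0.1515]
eef_rot: [0.776, 3.044, -0.0]
ft_force: [0.7, 0.1, -0.8]
gripper_width: 0.132
```

Emit:
play_rows:
  plan:
    - {"dp": [0.01,0.032,0],"dr": [0,0,0]}
    - {"dp": [0.01,0.032,0],"dr": [0,0,0]}
    - {"dp": [0.01,0.032,0],"dr": [0,0,0]}
    - {"dp": [0.01,0.032,0],"dr": [0,0,0]}
    - {"dp": [0.01,0.032,0],"dr": [0,0,0]}
    - {"dp": [0.01,0.032,0],"dr": [0,0,0]}
    - {"dp": [0,0,0],"dr": [0,0,-0.12]}
    - {"dp": [0,0,0],"dr": [0,0,-0.12]}
    - {"dp": [0,0,0],"dr": [0,0,-0.12]}
    - {"dp": [0,0,0],"dr": [0,0,-0.12]}

```text
time: 10.35
ee_pos: [0.5098, 0.2087, 0.151]
eef_rot: [-0.019, -3.141, 0.001]
ft_force: [-0.3, 0.1, -1.6]
gripper_width: 0.137
```

Emit:
play_rows:
  plan:
    - {"dp": [0,0,0],"dr": [0,0,-0.032]}
    - {"dp": [0,0,0],"dr": [0,0,0]}
    - {"dp": [0,0,0],"dr": [0,0,0]}

```text
time: 10.6
ee_pos: [0.51, 0.2083, 0.1512]
eef_rot: [0.019, -3.141, 0.0]
ft_force: [0.9, 0.0, -0.4]
gripper_width: 0.13
```

```bash
python3 - <<'E'
from h import *
s=st([.527,.289,.09])
s,c=cam("wrist"); save(c,"w6.png"); save(c,"w6k.png",(230,200,330,330),6)
s,c=cam("scene"); save(c,"s6.png",(140,170,300,290),5)
E
```

```text
t 10.6 p [0.51   0.2083 0.1512] yaw -3.129 tilt [-0. -0.] q [ 0.27  0.36 -0.15  1.06 -0.    0.26] F [ 0.9  0.  -0.4] T [0.01 0.05 0.01] w 0.13
tool delta [-0.018   0.0805  0.0611]
```

View pics/w6.png

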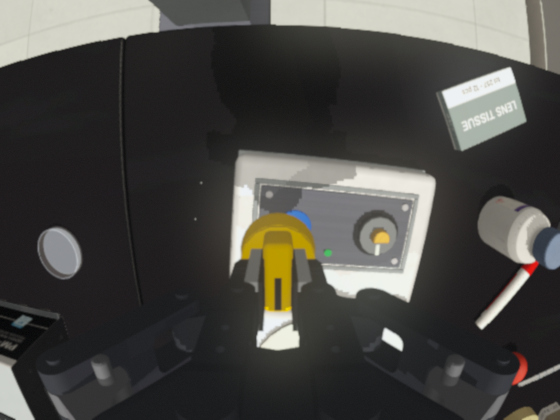

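View pics/w6k.png

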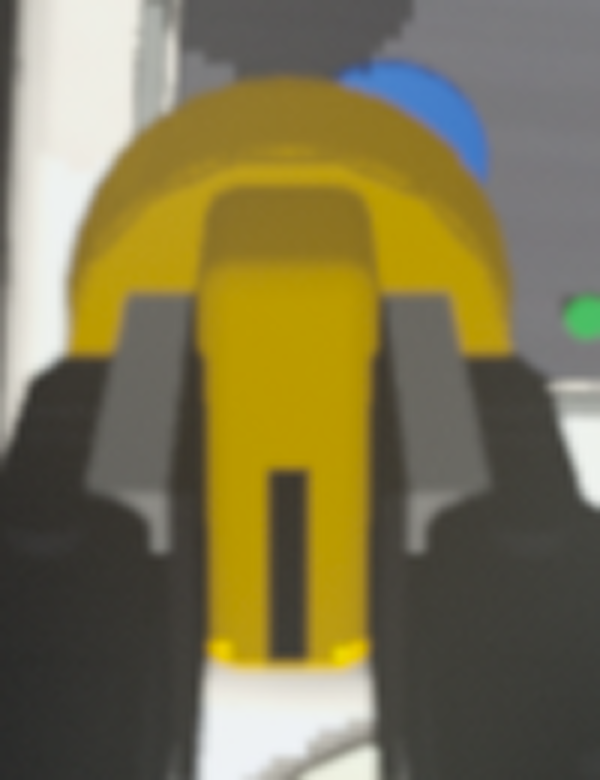

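View pics/s6.png

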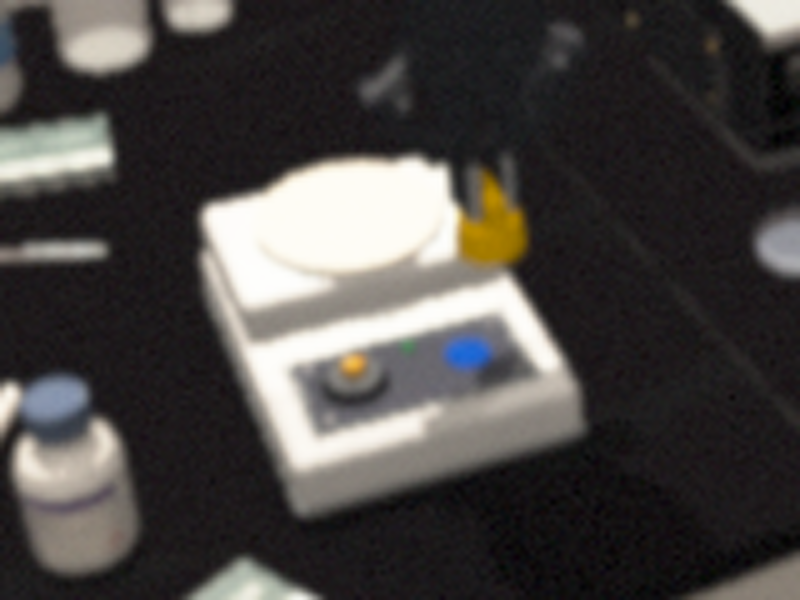

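The knob is square in the jaws, with the bar edges at crop x 205–372 and the pointer vertical. I'll measure its offset in the tool, and the shaft again (top at about (380,238), line at (377,249)).

```bash
python3 - <<'E'
from h import *
s,c=cam("wrist"); save(c,"w6s.png",(345,205,415,275),10)
Rt=R.from_rotvec(s["eef_rot"]).as_matrix()
P=lambda x,y,z: onz(c,s,230+x/6-.42,200+y/6-.42,z,True)
z=s["ee_pos"][2]+.0168
cor=np.array([Rt.T@(P(*p,z)-s["ee_pos"]) for p in [(205,265),(375,265),(372,665),(207,665)]]); print(cor.round(4),cor.mean(0).round(4))
# skirt bottom/front edge: outline near camera bottom rim z=ee-.0224 ; 
zb=s["ee_pos"][2]-.0224
q=[Rt.T@(P(*p,zb)-s["ee_pos"]) for p in [(75,270),(110,180),(180,110),(285,75),(400,108),(470,180),(508,270)]]
print("skirt bottom",circ(q)); st([.527,.289,.09])
E
```

```text
[[ 0.0183 -0.0062 -0.0168]
 [ 0.0183  0.0055 -0.0168]
 [-0.0143  0.0059 -0.0168]
 [-0.0143 -0.0066 -0.0168]] [ 0.002  -0.0004 -0.0168]
skirt bottom (array([ 0.00141224, -0.0002416 ]), np.float64(0.019585842406850604))
t 10.75 p [0.5101 0.2084 0.1512] yaw -3.129 tilt [-0. -0.] q [ 0.27  0.36 -0.15  1.06 -0.    0.26] F [ 0.3 -1.2 -0.6] T [ 0.01  0.02 -0.04] w 0.134
tool delta [-0.0179  0.0804  0.0612]
```

View pics/w6s.png

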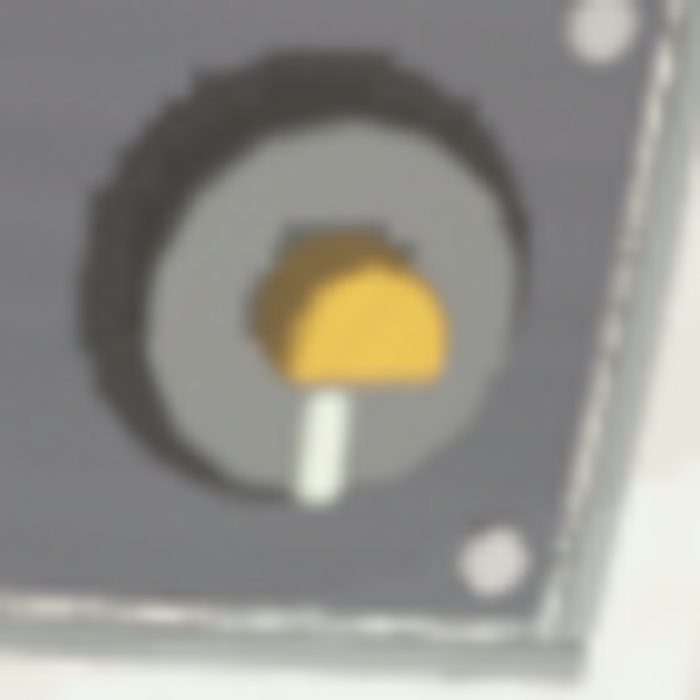

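```bash
python3 - <<'E'
from h import *
s,c=cam("wrist")
P=lambda x,y,z: onz(c,s,345+x/10-.45,205+y/10-.45,z,True)
print("collar",circ([P(*p,.0555) for p in [(145,330),(190,205),(250,150),(355,122),(430,140),(515,270),(500,360),(440,450),(240,480),(180,425)]]))
a,b=P(287,385,.0645),P(445,385,.0645); d=b-a; yaw=np.arctan2(d[1],d[0])-np.pi/2;print("flat",np.linalg.norm(d),yaw,((a+b)/2)[:2]-.003*np.array([np.cos(yaw),np.sin(yaw)]))
a,b=P(330,390,.0555),P(318,500,.0555);d=b-a;print("line",np.arctan2(d[1],d[0]))
E
```

```text
collar (array([0.52702795, 0.2888343 ]), np.float64(0.015845201158970885))
flat 0.013269266999798498 -0.008760421727584733 [0.52702101 0.2891605 ]
line 0.00881167045731306
```

Emit:
play_rows:
  plan:
    - {"dp": [-0.0064,0.027,0],"dr": [0,0,0]}
    - {"dp": [-0.0065,0.027,0],"dr": [0,0,0]}
    - {"dp": [-0.0065,0.0267,0],"dr": [0,0,0]}
    - {"dp": [0,0,0.025],"dr": [0,0,0]}
    - {"dp": [0,0,0.021],"dr": [0,0,0]}
    - {"dp": [0,0,0.009],"dr": [0,0,0]}
    - {"dp": [0,0,0],"dr": [0,0,0]}
    - {"dp": [0,0,0],"dr": [0,0,0]}

```text
time: 11.47
ee_pos: [0.528, 0.289, 0.0961]
eef_rot: [0.02, -3.14, 0.001]
ft_force: [-0.4, -0.1, -0.5]
gripper_width: 0.136
```

```bash
python3 - <<'E'
from h import *
s=st([.5285,.2893,.072])
s,c=cam("wrist"); save(c,"w7.png",(200,170,360,290),5)
s,c=cam("scene"); save(c,"s7.png",(170,210,270,285),8)
E
```

```text
t 11.47 p [0.528  0.289  0.0961] yaw -3.129 tilt [-0.001 -0.001] q [ 0.4   0.5  -0.08  0.99 -0.    0.38] F [-0.4 -0.1 -0.5] T [-0.03  0.02 -0.  ] w 0.136
tool delta [-0.0005  0.0003  0.0241]
```

View pics/w7.png

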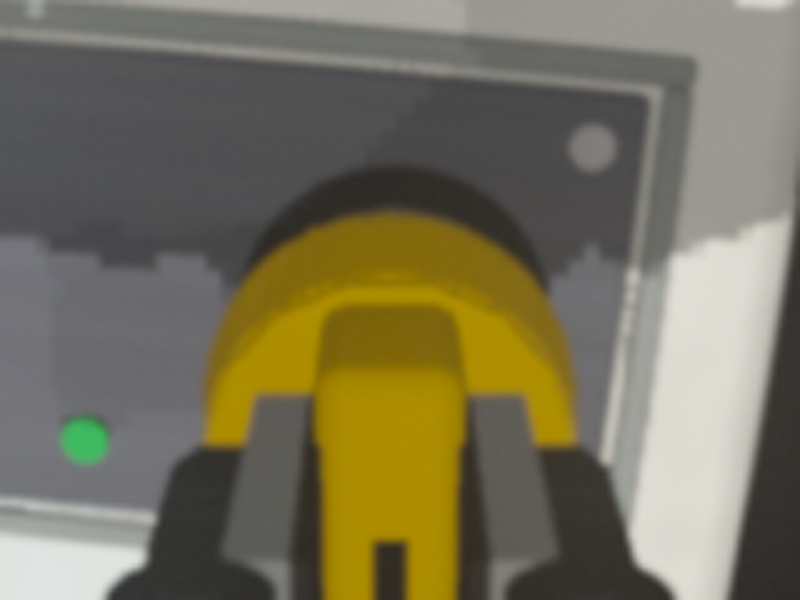

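View pics/s7.png

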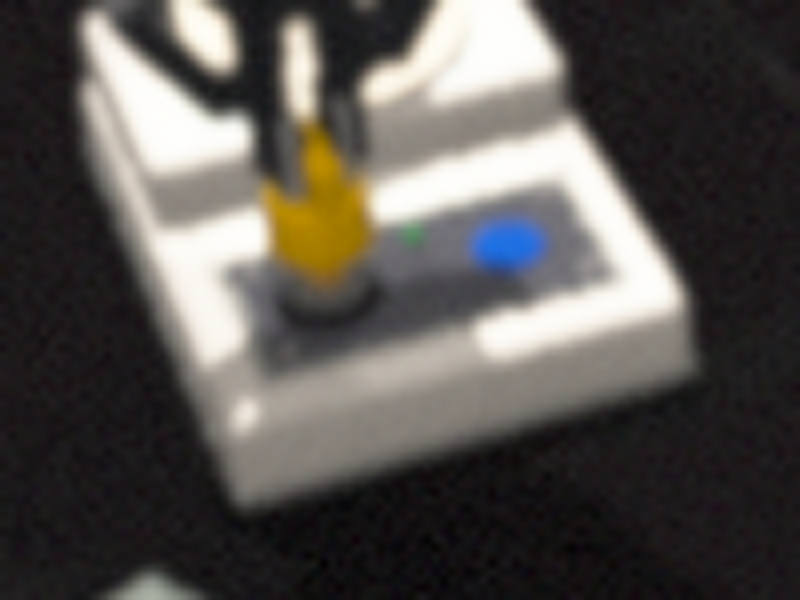

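The knob now hovers over the shaft, centred above the collar in both views. Lowering in small steps while watching the force.

Emit:
play_rows:
  plan:
    - {"dp": [-0.0003,0.0002,0.003],"dr": [0,0,0]}
    - {"dp": [0,0,0.003],"dr": [0,0,0]}
    - {"dp": [0,0,0.003],"dr": [0,0,0]}
    - {"dp": [0,0,0.002],"dr": [0,0,0]}
    - {"dp": [0,0,0],"dr": [0,0,0]}
    - {"dp": [0,0,0],"dr": [0,0,0]}

```text
time: 12.07
ee_pos: [0.5286, 0.2895, 0.0851]
eef_rot: [0.021, -3.141, 0.001]
ft_force: [-0.0, -0.3, -1.3]
gripper_width: 0.137
```

```bash
python3 - <<'E'
from h import *
s=st([.5285,.2893,.072])
E
```

```text
t 12.07 p [0.5286 0.2895 0.0851] yaw -3.128 tilt [-0. -0.] q [ 0.4   0.51 -0.1   0.96 -0.    0.38] F [-0.  -0.3 -1.3] T [-0.01 -0.02 -0.01] w 0.137
tool delta [ 0.0001 -0.0002  0.0131]
```

Emit:
play_rows:
  plan:
    - {"dp": [0,0,0.002],"dr": [0,0,0]}
    - {"dp": [0,0,0.002],"dr": [0,0,0]}
    - {"dp": [0,0,0.001],"dr": [0,0,0]}
    - {"dp": [0,0,0],"dr": [0,0,0]}
    - {"dp": [0,0,0],"dr": [0,0,0]}

```text
time: 12.48
ee_pos: [0.5287, 0.2896, 0.0801]
eef_rot: [0.021, -3.141, 0.0]
ft_force: [-0.6, -0.0, -0.1]
gripper_width: 0.134
```

```bash
python3 - <<'E'
from h import *
s=st([.5285,.2893,.072])
E
```

```text
t 12.48 p [0.5287 0.2896 0.0801] yaw -3.128 tilt [-0. -0.] q [ 0.4   0.52 -0.11  0.95 -0.    0.38] F [-0.6 -0.  -0.1] T [ 0.01 -0.03 -0.  ] w 0.134
tool delta [ 0.0002 -0.0003  0.0081]
```

It has slid about 7 mm onto the shaft with no resistance. Now against the collar spring.

Emit:
play_rows:
  plan:
    - {"dp": [0,0,0.002],"dr": [0,0,0]}
    - {"dp": [0,0,0.002],"dr": [0,0,0]}
    - {"dp": [0,0,0.002],"dr": [0,0,0]}
    - {"dp": [0,0,0],"dr": [0,0,0]}
    - {"dp": [0,0,0],"dr": [0,0,0]}

```text
time: 12.9
ee_pos: [0.5292, 0.2897, 0.0749]
eef_rot: [-0.021, 3.141, 0.0]
ft_force: [-0.8, -0.0, 4.8]
gripper_width: 0.139
```

```bash
python3 - <<'E'
from h import *
s=st([.5285,.2893,.072])
E
```

```text
t 12.9 p [0.5292 0.2897 0.0749] yaw -3.128 tilt [0.001 0.   ] q [ 0.4   0.52 -0.11  0.94 -0.    0.38] F [-0.8 -0.   4.8] T [-0.14  0.23  0.01] w 0.139
tool delta [ 0.0007 -0.0004  0.0029]
```

Emit:
play_rows:
  plan:
    - {"dp": [0,0,0.002],"dr": [0,0,0]}
    - {"dp": [0,0,0.002],"dr": [0,0,0]}
    - {"dp": [0,0,0.001],"dr": [0,0,0]}
    - {"dp": [0,0,0],"dr": [0,0,0]}
    - {"dp": [0,0,0],"dr": [0,0,0]}
    - {"dp": [0,0,0],"dr": [0,0,0]}

```text
time: 13.4
ee_pos: [0.5293, 0.2898, 0.0716]
eef_rot: [-0.021, 3.14, 0.001]
ft_force: [-4.5, -1.6, 14.5]
gripper_width: 0.137
```

```bash
python3 - <<'E'
from h import *
s=st([.5285,.2893,.072])
E
```

```text
t 13.4 p [0.5293 0.2898 0.0716] yaw -3.128 tilt [0.002 0.001] q [ 0.4   0.52 -0.12  0.93 -0.    0.38] F [-4.5 -1.6 14.5] T [-0.39  0.95  0.03] w 0.137
tool delta [ 0.0008 -0.0005 -0.0004]
```

14.5 N exceeds the spring's 10 N at its stop, so the collar should be fully down. One visual check for slip in the jaws before handing in.

Emit:
play_rows:
  plan:
    - {"dp": [0,0,0.0005],"dr": [0,0,0]}
    - {"dp": [0,0,0],"dr": [0,0,0]}
    - {"dp": [0,0,0],"dr": [0,0,0]}
    - {"dp": [0,0,0],"dr": [0,0,0]}

```text
time: 13.73
ee_pos: [0.5294, 0.2898, 0.0715]
eef_rot: [-0.021, 3.139, 0.001]
ft_force: [-4.9, -1.9, 18.3]
gripper_width: 0.133
```

```bash
python3 - <<'E'
from h import *
s=st()
s,c=cam("wrist"); save(c,"w8.png",(200,170,360,290),5)
s,c=cam("scene"); save(c,"s8.png",(170,210,270,285),8)
s=st()
E
```

```text
t 13.73 p [0.5294 0.2898 0.0715] yaw -3.128 tilt [0.002 0.001] q [ 0.4   0.52 -0.12  0.93 -0.    0.38] F [-4.9 -1.9 18.3] T [-0.53  1.15 -0.01] w 0.133
t 13.83 p [0.5294 0.2898 0.0716] yaw -3.128 tilt [0.002 0.001] q [ 0.4   0.52 -0.12  0.93 -0.    0.38] F [-5.5 -2.7 17.3] T [-0.53  1.14 -0.04] w 0.136
```

View pics/w8.png

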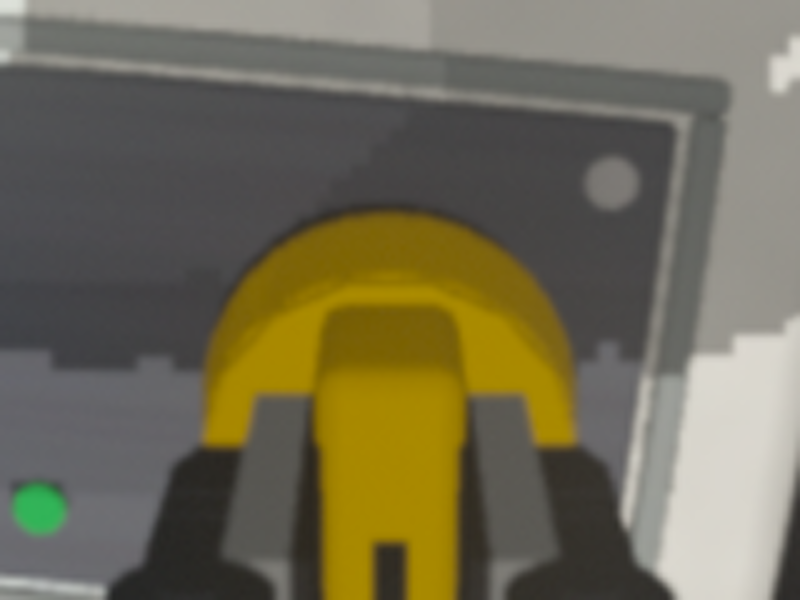

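View pics/s8.png

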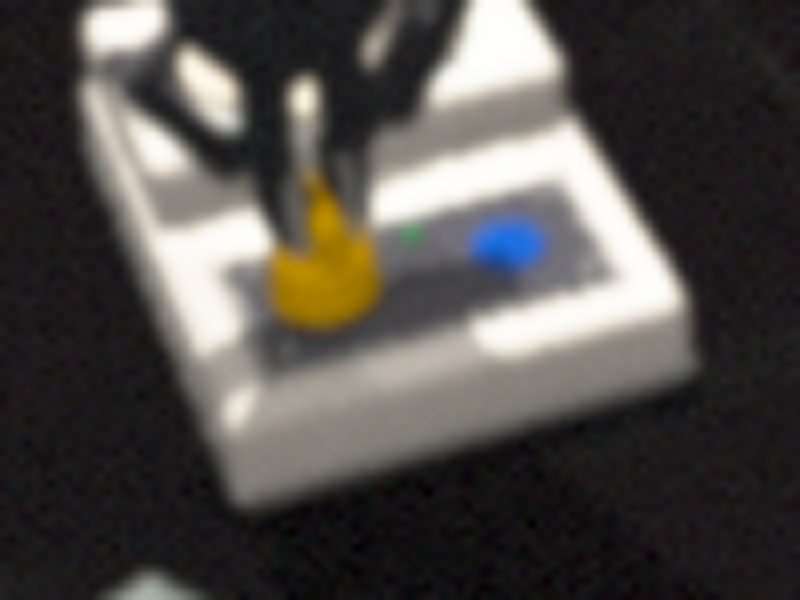

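The knob is seated down over the collar and unmoved in the jaws: bar and skirt are at the same pixels as before insertion. The module is flush. Handing in.

```bash
python3 -c "
from h import *
print(manip.job_done())"
```

```text
the job is handed in; nothing more can be done
None
```

I handed the job in at about 13.8 s, with the gripper still holding the knob and pressing it down; handing in reports no verdict.

- **Module:** I pressed the blue pad with shut fingers until it was hard against its stop. That was 32 N at z = 0.0482 m, against a nominal 0.0485 m when flush. The knob was still on the bench at that point.
- **Knob:** I picked up the small yellow knob, leaving the red and large yellow ones, and turned its pointer to the shaft's flat at about 0.01 rad. It slid roughly 7 mm onto the shaft with no resistance.
- **Last checks:** I pushed on against the spring until the force read 17–18 N. That is well over the spring's 10 N at its stop, so the collar should be fully down. The wrist pictures show the knob had not slipped in the jaws, and the scene camera shows it seated.
- **Disagreements:** My position measurements differed by about 1–2 mm between views. The arm ended about 1 mm in x from my target, and a side force of about 5 N remains. I did not re-measure the timer, dish, bottle and carton at the end, but the arm did not go near them.

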